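Swing the pinned template to its mark and weight it down

TASK

On the setting-out board, move the wooden block that is in the template's way into the open space of the offcut tray, lying flat as it does now. Then push the template round on its pin until its pointed nose aims straight at the centre of the round metal disc (not at the straight metal bar), and then set the dark lead weight down gently, flat on the middle of the template, so that it stays on the mark. Leave the sanding block on the board and the other things around the bench where they are.

Things in the scene. Friction and masses are not known exactly. Their poses are not given: they have to be found in the camera images.
- board: White setting-out board, 310 x 360 x 12 mm, fixed on the bench (its top is 12 mm above the bench). Origin: centre of its underside; its x axis runs along the 310 mm side from the pin end to the end with the two marks. The pin stands at x = -95 mm, y = 0.
- template (a joint): Heading of the template about its vertical pin, rad, relative to the board: 0 = nose along the board's +x, positive = counter-clockwise from above, limits -1.2 and 1.2. It turns with a steady dry friction of about 0.7 N m (about 5 N at a push 140 mm from the pin), has no spring and stays where it is left.
- pivot (a point): Pin axis at the template's top face, 30 mm above the bench; turns with the template: x along its centreline to the nose, y left, z up. The template: brown wooden plate 18 mm thick on the board, 84 mm wide (y -42 to 42), straight-sided from x = -30 to 150 mm, where its two corners are; then narrowing at 45 degrees each side to the nose. A steel washer and pin end stand 6 mm above it at the pivot.
- nose (a point): Tip of the template's pointed nose, on its top face, 192 mm from the pin axis; a thin dark line marks the centreline behind it.
- middle (a point): Middle of the template's top face, on the centreline 85 mm from the pin axis (30 mm above the bench); axes as for pivot.
- disc_centre (a point): Centre of the dark round metal disc, 32 mm diameter, 1.5 mm thick, set on the board's top 210 to 265 mm from the pin, on the left or the right of the template: the mark that the nose must aim at.
- bar: The other mark, a dark straight metal bar 14 x 50 x 1.5 mm on the board, on the other side from the disc: not wanted. Origin: centre of its underside.
- block: Pale rectangular wooden block 110 (x) x 44 (y) x 45 (z) mm, 0.14 to 0.28 kg, lying on the board beside the template on the disc's side, in the way of the swing. Origin: centre of its underside.
- sander: Bystander: sanding block, cork below and wood above, 90 (x) x 36 (y) x 36 (z) mm, loose, lying on the board beside the template on the bar's side. Origin: centre of its underside. To be left where it is.
- tray_space (a point): Centre of the open part of the tray's floor, 6 mm above the bench; x along the tray, y across. Grey tray, fixed, 200 x 120 mm outside, walls 6 mm thick and 32 mm high, left or right of the board. A dark offcut that stays there fills its +x end; open floor 153 mm along x (-76 to 77 mm from this point), 108 mm across.
- weight: Dark lead weight 110 (x) x 44 (y) mm, 34 mm high, with a narrower hump 50 x 34 mm on top to 46 mm and a thin steel hook reaching to x = 85 mm, 19 mm or more above its underside; 0.56 to 0.84 kg. Stands loose on the bench on the other side of the board from the tray. Origin: centre of its underside.
- glue: Bystander: glue bottle 60 mm diameter, 160 mm high, loose, beyond the board. Origin: centre of its underside.
- tin: Bystander: tin 76 mm diameter, 100 mm high, loose, beyond the board. Origin: centre of its underside.
- mallet: Bystander: wooden mallet, 270 mm long and 60 mm high, lying near the robot on its left. Origin: on the bench, 90 mm from the middle of its head.
- plane: Bystander: hand plane, 200 x 55 mm, 85 mm high, near the robot on its right. Origin: centre of its underside.

How it is judged:
By the outcome, as a careful person would: the job done as asked, in the order asked, and still so for the second after the job is handed in, with the robot touching nothing.
It also fails if it takes over 72 s, if anything falls off the work surface, if the arm or the gripper's body presses on something with over 40 N, if the wrist force passes 120 N, or if a joint passes its speed limit or range.

ROBOT

A 6-joint arm with a two-finger parallel gripper is mounted at the origin on the work surface. World frame = base frame: x ahead of the robot, y to its left, z up, the work surface at z = 0. Lengths are in m, angles in rad, forces in N, time in s.
With the tool pointing down it reaches from about 0.35 to 0.95 m from the base axis. Payload 17.4 kg.
Tool frame: the origin (TCP) lies on the centre line of the jaws, within the pads' length; the fingertips stand 11 mm ahead of it and the grasp point (between the pads) lies 8 mm behind it; z points along the fingers, y is the line along which they close (so a half turn about z gives the same grasp; the last joint's range is limited). The gripper opens to 93 mm and grips with 3 to 60 N. Pads are 15 mm wide; open, the fingers measure 128 mm over their backs; the gripper's body (75 mm by 188 mm) begins 65 mm behind the grasp point.
Start: joints at [1.133, 0.116, 1.442, -0, 1.584, -0.038], TCP at [0.263, 0.622, 0.23] pointing down, gripper open.
Joint ranges: [-2.83, 2.83], [-0.83, 2.19], [0.07, 2.5], [-1.14, 4.28], [0.01, 3], [-2.97, 2.97]. Speed limits (rad/s): [1.89, 1.89, 2.22, 3.14, 3.14, 3.14].

INTERFACE

Orientations are given as a unit quaternion [w, x, y, z].
In Python, from bench import env gives the robot as it stands. The module is installed in compiled form; this text tells all that it offers.
- The arm moves only by the tool move_arm, never from a script. Its argument "plan" is a list of rows, each a list of 7 numbers: the shift along the world's x, y, z in m, then the turn, a rotation vector about the world's x, y, z in degrees, then the gripper's target within -1 to 1 (shut at 1, half-way at 0, fully open at -1). A call has 1 to 8 rows; each row is the pose to reach, as a shift and turn from the pose commanded when the call began; what a row does not reach only later rows make up. A row lasts 1/8 s, in which the tool goes at most 62.5 mm and 10.7 degrees, less where a joint would pass 70% of its speed; a pose out of reach is approached as far as the arm can. A call with a gripper value outside its range is refused whole. The fingers move at their own pace and stop on an object; "force" is the grip in N (left out, the last holds). Time passes only in rows, so rows that repeat a pose let the fingers close. It gives the time, the measured TCP pose, the force, the opening and the grip force at its end, in the units of the state.
- env.observe(): the state, without advancing time (a new reading comes with each control period).
- env.grab_frame(name): name is "scene" or "top" or "wrist"; returns the picture (480x640x3 uint8, red, green, blue); there is no depth.
- env.calibration(name): a dict with "mtx" (3x3 intrinsics, pixels), "D" ([k1, k2, p1, p2, k3] as OpenCV has them; the pictures are not rectified), "R" (3x3) and "t" (3): a world point X has camera coordinates R X + t; the wrist camera has in their place "hand_eye" (4x4, takes a point from camera to tool coordinates, whose origin is the TCP and whose axes are the flange's). Camera axes: x right, y down, z forward; pixel columns grow to the right and rows downward; lengths in m; the calibration is good to about 2 mm. A picture is of the moment at which its call begins: read the wrist's pose just before it. calibration takes no time and is no camera call.
- env.finish_job(): hands the job in; it is judged then, once.
The state is a dict: "t": time; "joint_positions": joint angles; "joint_vel": joint speeds; "effort": joint torques, N m; "tcp_pos": TCP position; "tcp_rot": TCP orientation; "ft_force": force on the tool from outside, world axes, zero at the start; "ft_torque": the same for the moment, N m; "grip_width": opening from 0.0 (shut) to 1.0 (fully open); "grasp_force": force on a finger pad.
Only numpy, scipy, OpenCV 4.12 (cv2) and the standard library are available. Lean on these libraries where they do the work, as an engineer would, in place of code of your own. Each camera call takes 0.05 s, during which the arm holds its last target. There are 200 camera calls.

## Working session

There is one attempt and no reset: what is moved stays moved. The work goes in short steps, Python scripts to look and compute and a tool call to move; the robot and the scene stay as the last step left them, time stands still between calls to the robot, and variables do not carry over. Pictures are saved under pics/ and viewed, at most 10 in all, crops included, and the job is handed in when it is done.

Besides the shell and the picture viewer there is one more tool, called after "Request:" by a JSON object that holds its "op" and its "data". move_arm: Moves the arm, as the interface text tells. Its arguments: {"type":"object","properties":{"plan":{"type":"array","items":{"type":"array","items":{"type":"number"}}},"force":{"type":"number"}},"required":["plan"]}

```bash
mkdir -p pics; cat > h.py <<'E'
import numpy as np, cv2
from bench import env
from scipy.spatial.transform import Rotation as Ro
def snap(n,f):
    im=env.grab_frame(n); cv2.imwrite('pics/'+f,im[:,:,::-1]); return im
def cam(n,s=None):
    c=env.calibration(n); K=np.array(c['mtx']);D=np.array(c['D'])
    if n!='wrist': return K,D,np.array(c['R']),np.array(c['t'])
    s=s or env.observe(); H=np.array(c['hand_eye']); q=s['tcp_rot']
    T=np.eye(4);T[:3,:3]=Ro.from_quat([q[1],q[2],q[3],q[0]]).as_matrix();T[:3,3]=s['tcp_pos']
    W=np.linalg.inv(T@H); return K,D,W[:3,:3],W[:3,3]
def px(n,uv,z,s=None):
    K,D,R,t=cam(n,s); p=cv2.undistortPoints(np.array(uv,float).reshape(-1,1,2),K,D).reshape(-1,2)
    z=np.broadcast_to(z,len(p)); C=-R.T@t; d=np.c_[p,np.ones(len(p))]@R
    return C+d*((z-C[2])/d[:,2])[:,None]
def proj(n,X,s=None):
    K,D,R,t=cam(n,s); return cv2.projectPoints(np.array(X,float),cv2.Rodrigues(R)[0],t,K,D)[0].reshape(-1,2)
E
python3 - <<'E'
from h import *
print(env.observe())
snap('top','top0.png');snap('scene','sc0.png')
K,D,R,t=cam('top');print(-R.T@t,R,K)
E
```

```text
{'t': 0.0, 'joint_positions': array([ 1.13321642e+00,  1.16475258e-01,  1.44225485e+00,  1.26029697e-05,
        1.58403702e+00, -3.77973874e-02]), 'joint_vel': array([-4.15027364e-04,  4.51756111e-05,  1.34719875e-03,  4.54255525e-04,
       -1.16969804e-03,  6.74267802e-04]), 'effort': array([-2.13550353e-03, -7.21272540e+01, -6.22600722e+01,  7.79162650e-02,
        2.40026502e-02, -5.48728576e-05]), 'tcp_pos': array([0.26264042, 0.62159034, 0.22891889]), 'tcp_rot': array([-1.44392662e-04,  1.98562645e-01,  9.80088022e-01, -5.69242431e-04]), 'ft_force': array([ 0.51974056, -0.60994526,  0.68827456]), 'ft_torque': array([ 0.02185588, -0.01555394,  0.07013403]), 'grasp_force': 0.0, 'grip_width': 0.9977239644961917}
[ 0.42297646 -0.00820446  1.3622951 ] [[ 0.01096557 -0.99991628  0.00686877]
 [-0.99804633 -0.01136709 -0.06143536]
 [ 0.06150829 -0.00618168 -0.99808743]] [[616.0688467    0.         312.97204845]
 [  0.         616.0688467  224.16724796]
 [  0.           0.           1.        ]]
```

View pics/top0.png

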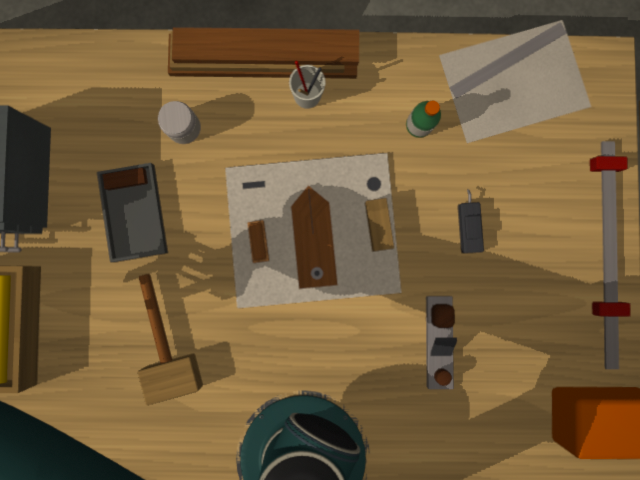

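View pics/sc0.png

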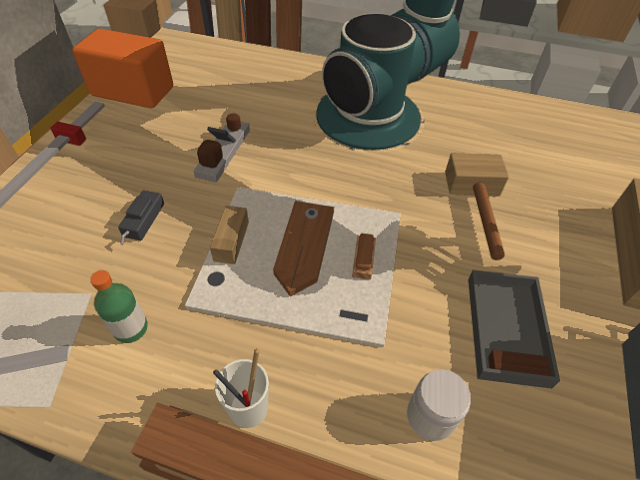

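Top view: board at px (227-400, 153-307), template nose (313,187), pin (317,273), disc (374,184), block (380,224), sander (258,241), tray (132,213) with the offcut at its far end, weight (471,228) with its hook pointing away from the robot. I'll enlarge this for corner picking.

```bash
python3 - <<'E'
from h import *
im=cv2.imread('pics/top0.png')
a=cv2.resize(im[145:315,220:500],None,fx=2.85,fy=2.85,interpolation=cv2.INTER_CUBIC)
a=np.clip(a.astype(float)*1.4,0,255).astype('uint8')
for u in range(220,500,20): cv2.putText(a,str(u),(int((u-220)*2.85),10),0,.35,(0,0,255),1); cv2.line(a,(int((u-220)*2.85),12),(int((u-220)*2.85),18),(0,0,255),1)
for v in range(160,315,20): cv2.putText(a,str(v),(0,int((v-145)*2.85)),0,.35,(0,0,255),1)
cv2.imwrite('pics/c1.png',a)
P=lambda n,uv,z:print(n,px('top',uv,z).round(4).tolist())
P('pin',[[317,273]],.036);P('nose',[[312.5,187]],.03);P('disc',[[374,184]],.0135)
P('board',[[227,168],[389,153],[400,292],[238,307]],.012)
P('tray rim',[[97,171],[153,164],[167,254],[111,262]],.032)
E
```

```text
pin [[0.3998, -0.0262, 0.036]]
nose [[0.5861, -0.0145, 0.03]]
disc [[0.5964, -0.1501, 0.0135]]
board [[0.6283, 0.1746, 0.012], [0.6661, -0.1833, 0.012], [0.3598, -0.2084, 0.012], [0.3236, 0.1448, 0.012]]
tray rim [[0.6156, 0.4553, 0.032], [0.6323, 0.3334, 0.032], [0.4369, 0.2977, 0.032], [0.4182, 0.4184, 0.032]]
```

View pics/c1.png

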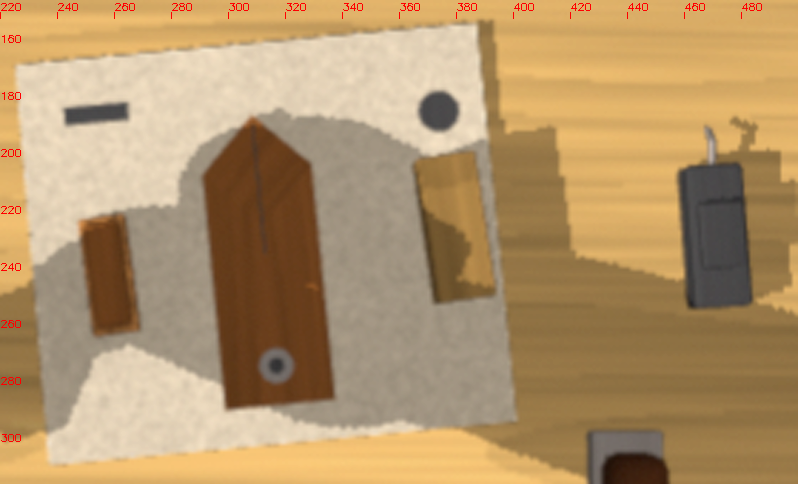

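The crop gives block top-right edge corners at (474,152) and (496,295), weight top-right edge at (741,163) and (751,304), disc at (438,110), nose at (253,118), and pin at (276,365).

```bash
python3 - <<'E'
from h import *
c=lambda *p:[[220+x/2.85,145+y/2.85] for x,y in p]
def edge(n,a,b,z,w):
    A,B=px('top',c(a,b),z); d=(A-B)[:2];L=np.hypot(*d);d/=L
    ctr=(A+B)[:2]/2+w*np.array([-d[1],d[0]]); print(n,'L',L.round(4),'yaw',np.degrees(np.arctan2(d[1],d[0])).round(2),'ctr',ctr.round(4)); return ctr
edge('block',(474,152),(496,295),.057,.022)
edge('weight',(741,163),(751,304),.034,.022)
edge('sander',(125,213),(140,329),.048,.018)
edge('tpl R',(310,163),(334,398),.03,.042)
edge('tpl L',(203,177),(226,409),.03,-.042)
pin=px('top',c((276,365)),.036)[0];n=px('top',c((253,118)),.03)[0];d=px('top',c((438,110)),.0135)[0]
ang=lambda v:np.degrees(np.arctan2(v[1],v[0])).round(2)
print(pin,n,d,np.hypot(*(n-pin)[:2]),ang(n-pin),ang(d-pin),np.hypot(*(d-pin)[:2]))
bd=px('top',c((17,65),(478,22),(516,421),(48,465)),.012)[:,:2]
print(bd,bd.mean(0),ang(bd[0]-bd[3]),ang(bd[1]-bd[2]))
b=bd.mean(0);a=np.radians((ang(bd[0]-bd[3])+ang(bd[1]-bd[2]))/2);print('pin from board',b-.095*np.array([np.cos(a),np.sin(a)]))
tr=px('top',[[97,171],[153,164],[167,254],[111,262]],.032)[:,:2]
print('tray',tr.mean(0),ang(tr[0]-tr[3]),ang(tr[1]-tr[2]))
u=(tr[0]+tr[1]-tr[2]-tr[3]);u/=np.hypot(*u);print('open ctr',(tr[2]+tr[3])/2+u*(.006+.076), u)
E
```

```text
block L 0.108 yaw 8.94 ctr [ 0.5036 -0.1586]
weight L 0.1076 yaw 3.74 ctr [ 0.5017 -0.3606]
sander L 0.0876 yaw 8.25 ctr [0.4663 0.1003]
tpl R L 0.1793 yaw 6.35 ctr [ 0.4595 -0.0184]
tpl L L 0.1768 yaw 6.39 ctr [ 0.4585 -0.0204]
[ 0.39961988 -0.02588099  0.036     ] [ 0.58726603 -0.00641845  0.03      ] [ 0.59724124 -0.14943534  0.0135    ] 0.1886527752769532 5.92 -32.01 0.23306626561781113
[[ 0.62868262  0.17691801]
 [ 0.66666184 -0.18042709]
 [ 0.35829827 -0.21069133]
 [ 0.32102741  0.14723332]] [ 0.49366753 -0.01674177] 5.51 5.61
pin from board [ 0.39911448 -0.02594614]
tray [0.52574881 0.3762064 ] 10.57 10.33
open ctr [0.50819266 0.37296791] [0.98340869 0.1814038 ]
```

Request:
{"op": "move_arm", "data": {"plan": [[0.05,-0.035,0.05,0,0,4,-1],[0.1,-0.075,0.07,0,0,8,-1],[0.14,-0.12,0.07,0,0,12,-1],[0.17,-0.17,0.07,0,0,16,-1],[0.19,-0.23,0.07,0,0,20,-1],[0.2,-0.29,0.07,0,0,24,-1],[0.21,-0.35,0.07,0,0,28,-1],[0.22,-0.41,0.07,0,0,31.8,-1]]}}

```text
t: 1.1
tcp_pos: [0.4815, 0.2167, 0.2994]
tcp_rot: [-0.0, -0.079, 0.997, -0.0]
ft_force: [0.5, 0.4, -0.9]
grip_width: 1.0
grasp_force: 0.0
```

Request:
{"op": "move_arm", "data": {"plan": [[0.005,-0.06,0,0,0,0,-1],[0.01,-0.12,0,0,0,0,-1],[0.01,-0.18,0,0,0,0,-1],[0.01,-0.24,0,0,0,0,-1],[0.01,-0.3,0,0,0,0,-1],[0.01,-0.35,0,0,0,0,-1],[0.01,-0.371,0,0,0,0,-1],[0.01,-0.371,0,0,0,0,-1]]}}

```text
t: 2.1
tcp_pos: [0.4913, -0.1535, 0.2992]
tcp_rot: [-0.0, -0.076, 0.997, 0.0]
ft_force: [-0.6, 0.5, -0.1]
grip_width: 0.998
grasp_force: 0.0
```

```bash
python3 - <<'E'
from h import *
s=env.observe(); print(s['t'],s['tcp_pos'],s['tcp_rot'],Ro.from_quat(np.array(s['tcp_rot'])[[1,2,3,0]]).as_matrix().round(3))
im=snap('wrist','w1.png')
def box(x,y,yaw,l,w,z):
    a=np.radians(yaw);c,q=np.cos(a),np.sin(a)
    return [[x+i*l/2*c-j*w/2*q,y+i*l/2*q+j*w/2*c,z] for i,j in((1,1),(1,-1),(-1,-1),(-1,1))]
o=im[:,:,::-1].copy()
for b in (box(.5036,-.1586,8.9,.11,.044,.057),box(.5017,-.3606,3.7,.11,.044,.034)):
    cv2.polylines(o,[proj('wrist',b,s).round().astype(int)],True,(0,0,255),1)
for p in proj('wrist',[[.5972,-.1494,.0135],[.3994,-.0259,.036]],s): cv2.circle(o,tuple(p.round().astype(int).tolist()),4,(0,0,255),1)
cv2.imwrite('pics/w1o.png',o)
E
```

```text
2.1 [ 0.49132694 -0.15346205  0.29915499] [-4.33001864e-04 -7.64133545e-02  9.97076118e-01  1.64817025e-04] [[-0.988 -0.152 -0.001]
 [-0.152  0.988  0.   ]
 [ 0.001  0.    -1.   ]]
```

View pics/w1o.png

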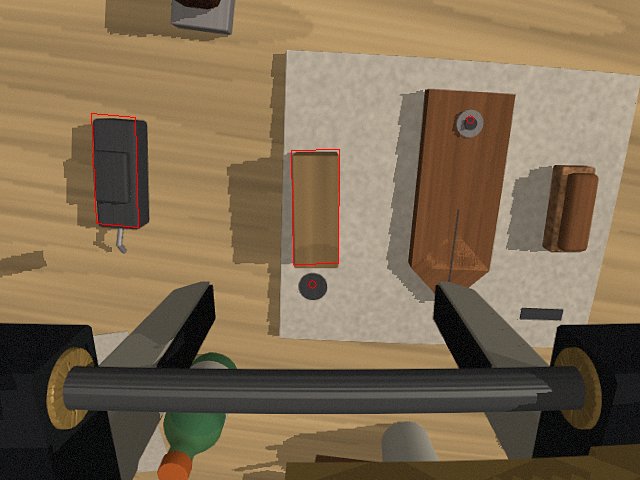

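The wrist view confirms the block (outline fits within 2 px) and the pin. The disc sits at px (313,287) against (312,284) predicted, and the weight's hook is on the far side. Next is the block grasp.

Request:
{"op": "move_arm", "data": {"plan": [[0.006,-0.003,-0.06,0,0,0.2,-1],[0.012,-0.005,-0.12,0,0,0.2,-1],[0.012,-0.005,-0.18,0,0,0.2,-1],[0.012,-0.005,-0.225,0,0,0.2,-1],[0.012,-0.005,-0.25,0,0,0.2,-1],[0.012,-0.005,-0.266,0,0,0.2,-1],[0.012,-0.005,-0.267,0,0,0.2,-1],[0.012,-0.005,-0.267,0,0,0.2,-0.5]], "force": 25}}

```text
t: 3.15
tcp_pos: [0.5042, -0.1573, 0.0338]
tcp_rot: [0.001, -0.079, 0.997, -0.0]
ft_force: [0.5, 0.7, 0.5]
grip_width: 0.935
grasp_force: 0.0
```

Request:
{"op": "move_arm", "data": {"plan": [[0,0,0,0,0,0,1],[0,0,0,0,0,0,1],[0,0,0,0,0,0,1],[0,0,0,0,0,0,1],[0,0,0,0,0,0,1],[0,0,0,0,0,0,1]], "force": 25}}

```text
t: 3.9
tcp_pos: [0.5036, -0.1574, 0.0327]
tcp_rot: [0.0, -0.079, 0.997, -0.0]
ft_force: [-0.6, -1.5, 2.6]
grip_width: 0.475
grasp_force: 25.0
```

Request:
{"op": "move_arm", "data": {"plan": [[0,0,0.03,0,0,0,1],[0,0,0.08,0,0,0,1],[0,0.03,0.12,0,0,0,1],[0,0.085,0.13,0,0,0.5,1],[0.002,0.14,0.13,0,0,1,1],[0.004,0.2,0.13,0,0,1.5,1],[0.004,0.26,0.13,0,0,1.5,1],[0.004,0.32,0.13,0,0,1.5,1]]}}

```text
t: 4.9
tcp_pos: [0.5071, 0.1646, 0.1624]
tcp_rot: [-0.0, -0.092, 0.996, 0.0]
ft_force: [0.9, -0.9, -2.2]
grip_width: 0.472
grasp_force: 25.0
```

Request:
{"op": "move_arm", "data": {"plan": [[0,0.06,0,0,0,0,1],[0,0.11,0,0,0,0,1],[0,0.15,0,0,0,0,1],[0,0.185,0,0,0,0,1],[0,0.205,0,0,0,0,1],[0,0.21,0,0,0,0,1],[0,0.21,0,0,0,0,1],[0,0.21,0,0,0,0,1]]}}

```text
t: 5.9
tcp_pos: [0.5078, 0.3717, 0.1628]
tcp_rot: [0.0, -0.092, 0.996, -0.0]
ft_force: [0.1, 0.2, -2.1]
grip_width: 0.466
grasp_force: 25.0
```

```bash
python3 - <<'E'
from h import *
s=env.observe();im=snap('wrist','w2.png')[:,:,::-1].copy()
print(s['tcp_pos'],s['grip_width'],s['grasp_force'],s['ft_force'],Ro.from_quat(np.array(s['tcp_rot'])[[1,2,3,0]]).as_matrix().round(3)[:,1])
c=np.array([.5258,.3762]);a=np.radians(10.45);u=np.array([np.cos(a),np.sin(a)]);v=np.array([-u[1],u[0]])
q=[[*(c+i*.1*u+j*.06*v),.032] for i,j in((1,1),(1,-1),(-1,-1),(-1,1))]
cv2.polylines(im,[proj('wrist',q,s).round().astype(int)],True,(0,0,255),1)
cv2.imwrite('pics/w2o.png',im)
E
```

```text
[0.50778423 0.37174765 0.16278992] 0.4664174316108241 24.99894082546234 [ 0.13038499  0.18620054 -2.11066218] [-0.183  0.983 -0.   ]
```

View pics/w2o.png

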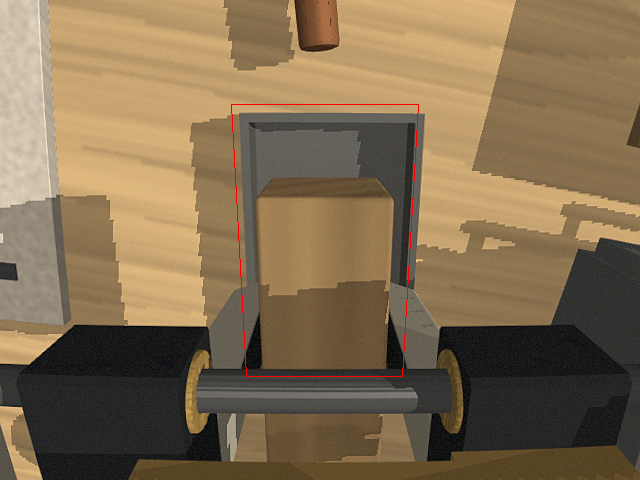

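The block sits straight over the tray. The tray's near rim shows at row 114, where I predicted row 104, and its sides are about 6 px right of my outline, so I'm shifting +4 mm in x and y.

Request:
{"op": "move_arm", "data": {"plan": [[0.004,0.004,-0.03,0,0,0,1],[0.004,0.004,-0.075,0,0,0,1],[0.004,0.004,-0.11,0,0,0,1],[0.004,0.004,-0.128,0,0,0,1],[0.004,0.004,-0.134,0,0,0,1],[0.004,0.004,-0.136,0,0,0,1],[0.004,0.004,-0.136,0,0,0,1],[0.004,0.004,-0.136,0,0,0,1]]}}

```text
t: 6.95
tcp_pos: [0.5119, 0.3769, 0.0276]
tcp_rot: [0.001, -0.092, 0.996, 0.0]
ft_force: [-0.2, 0.4, -1.6]
grip_width: 0.472
grasp_force: 25.0
```

Request:
{"op": "move_arm", "data": {"plan": [[0,0,-0.001,0,0,0,1],[0,0,-0.001,0,0,0,0.1],[0,0,-0.001,0,0,0,-0.15],[0,0,-0.001,0,0,0,-0.15],[0,0,-0.001,0,0,0,-0.15]]}}

```text
t: 7.58
tcp_pos: [0.5116, 0.3767, 0.0256]
tcp_rot: [-0.0, -0.092, 0.996, -0.0]
ft_force: [1.1, -0.1, 0.5]
grip_width: 0.578
grasp_force: 0.0
```

Request:
{"op": "move_arm", "data": {"plan": [[0,0,0.02,0,0,0,-0.15],[0,0,0.06,0,0,0,-0.15],[0,0,0.12,0,0,0,-0.15],[0,-0.04,0.17,0,0,0,-0.15],[0,-0.1,0.19,0,0,0,-0.15],[0,-0.16,0.19,0,0,0,0.3],[0,-0.22,0.19,0,0,0,1],[0,-0.28,0.19,0,0,0,1]]}}

```text
t: 8.57
tcp_pos: [0.5112, 0.0949, 0.2174]
tcp_rot: [0.001, -0.092, 0.996, 0.0]
ft_force: [0.1, -0.9, -0.0]
grip_width: 0.302
grasp_force: 0.0
```

```bash
python3 - <<'E'
from h import *
s=env.observe();snap('top','top2.png');im=snap('wrist','w3.png')
print(s['t'],s['tcp_pos'])
a=cv2.imread('pics/top2.png')[145:315,80:500]; b=im[:,:,::-1]
a=cv2.resize(a,(640,259),interpolation=cv2.INTER_CUBIC)
cv2.imwrite('pics/m3.png',np.vstack([a,b[:330]]))
E
```

```text
8.575 [0.51117988 0.09485212 0.21743206]
```

View pics/m3.png

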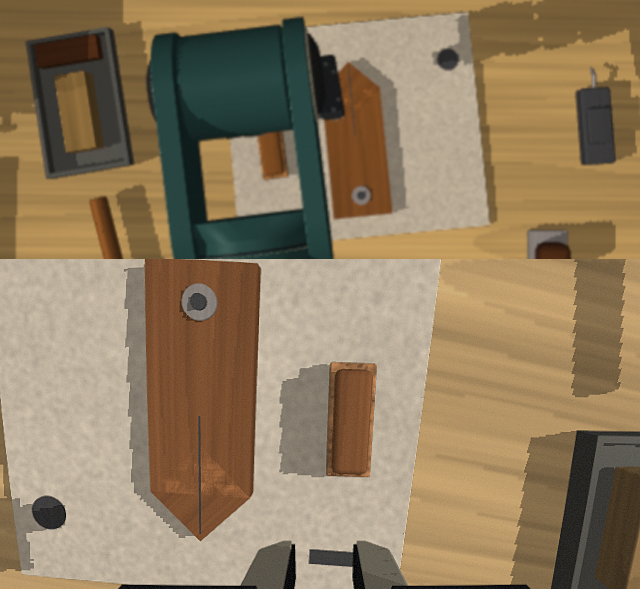

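Block lies flat in the open part of the tray. In the wrist frame the pin is at (198.5,42.5), the nose at (200,281), the centreline start at (199.5,157), and the disc at (48.5,254).

```bash
cat >> h.py <<'E'
ang=lambda v:np.degrees(np.arctan2(v[1],v[0])).round(2)
def local(th,x,y,pin=(.3992,-.0257)):
    a=np.radians(th);return np.array([pin[0]+x*np.cos(a)-y*np.sin(a),pin[1]+x*np.sin(a)+y*np.cos(a)])
E
python3 - <<'E'
from h import *
s=env.observe()
p=px('wrist',[[198.5,42.5],[200,281],[199.5,157],[48.5,254]],[.036,.03,.03,.0135],s);print(p.round(4))
print('tpl',ang(p[1]-p[0]),np.hypot(*(p[1]-p[0])[:2]),ang(p[1]-p[2]),'disc',ang(p[3]-p[0]),np.hypot(*(p[3]-p[0])[:2]))
h=ang(p[1]-p[0])
for th in (h,h-10,h-20,h-30,ang(p[3]-p[0])): print(th, local(th,.135,.0605,p[0][:2]).round(4))
E
```

```text
[[ 4.036e-01 -1.990e-02  3.600e-02]
 [ 5.930e-01 -1.000e-04  3.000e-02]
 [ 4.878e-01 -1.130e-02  3.000e-02]
 [ 6.005e-01 -1.443e-01  1.350e-02]]
tpl 5.98 0.1904027501995876 6.06 disc -32.27 0.23287661849648444
5.98 [0.5316 0.0543]
-4.02 [0.5425 0.0309]
-14.02 [0.5493 0.006 ]
-24.02 [ 0.5516 -0.0196]
-32.27 [ 0.5501 -0.0409]
```

Request:
{"op": "move_arm", "data": {"plan": [[0.01,-0.02,-0.03,0,0,-2,1],[0.02,-0.038,-0.07,0,0,-4.5,1],[0.02,-0.038,-0.11,0,0,-4.5,1],[0.02,-0.038,-0.14,0,0,-4.5,1],[0.02,-0.038,-0.14,0,0,-4.5,1],[0.02,-0.038,-0.14,0,0,-4.5,1]]}}

```text
t: 9.43
tcp_pos: [0.5323, 0.0591, 0.0777]
tcp_rot: [0.001, -0.053, 0.999, 0.0]
ft_force: [-0.4, 0.6, 1.0]
grip_width: 0.003
grasp_force: 0.0
```

```bash
python3 - <<'E'
from h import *
s=env.observe();im=snap('wrist','w4.png');print(s['t'],s['tcp_pos'],s['grip_width'],ang(Ro.from_quat(np.array(s['tcp_rot'])[[1,2,3,0]]).as_matrix()[:,1]))
E
```

```text
9.425 [0.5323397  0.0590509  0.07770439] 0.00338182563382925 96.11
```

View pics/w4.png

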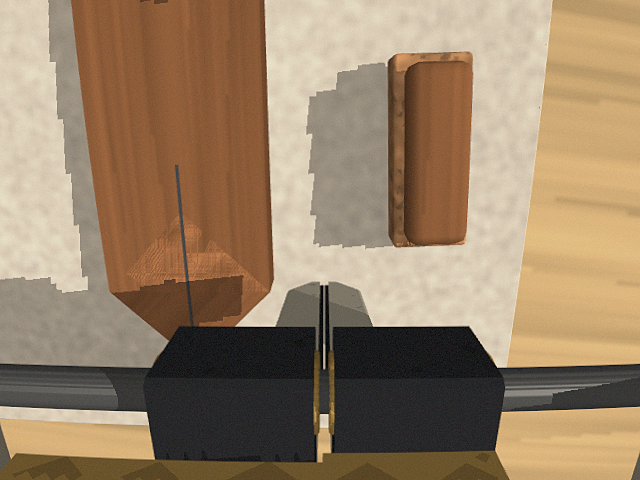

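Request:
{"op": "move_arm", "data": {"plan": [[-0.005,0,-0.02,0,0,0,1],[-0.005,0,-0.04,0,0,0,1],[-0.005,0,-0.05,0,0,0,1],[-0.005,0,-0.05,0,0,0,1],[-0.005,0,-0.05,0,0,0,1]]}}

```text
t: 10.1
tcp_pos: [0.5266, 0.0587, 0.0254]
tcp_rot: [-0.0, -0.053, 0.999, 0.0]
ft_force: [0.2, 0.9, 0.1]
grip_width: 0.005
grasp_force: 0.0
```

Request:
{"op": "move_arm", "data": {"plan": [[-0.001,-0.011,0,0,0,0,1],[0.005,-0.023,0,0,0,-5,1],[0.01,-0.0345,0,0,0,-10,1],[0.014,-0.047,0,0,0,-15,1],[0.0165,-0.059,0,0,0,-20,1],[0.018,-0.072,0,0,0,-25,1],[0.019,-0.0845,0,0,0,-30,1],[0.018,-0.095,0,0,0,-34,1]]}}

```text
t: 11.1
tcp_pos: [0.5447, -0.0369, 0.0257]
tcp_rot: [0.0, 0.243, 0.97, 0.001]
ft_force: [4.0, 4.8, -2.4]
grip_width: 0.005
grasp_force: 2.9
```

```bash
python3 - <<'E'
from h import *
s=env.observe();im=snap('wrist','w5.png');print(s['t'],s['tcp_pos'],s['ft_force'],ang(Ro.from_quat(np.array(s['tcp_rot'])[[1,2,3,0]]).as_matrix()[:,1]))
E
```

```text
11.1 [ 0.54474953 -0.03691164  0.02569083] [ 4.04986219  4.809357   -2.40862801] 61.93
```

View pics/w5.png

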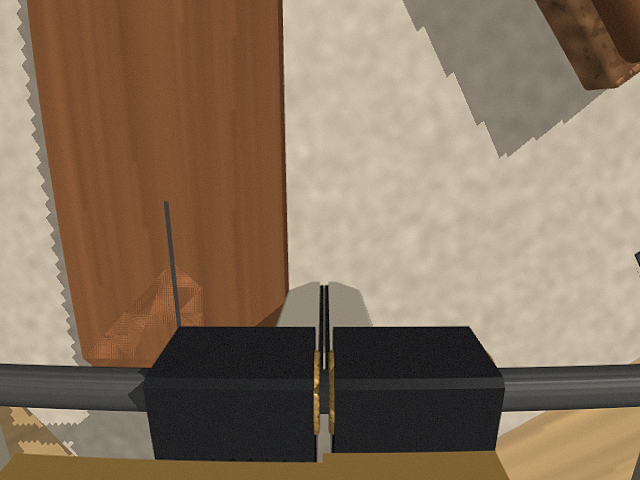

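The finger rests on the template's left side. The centreline runs px (167,202)-(179,327), and the right edge (in the picture) runs (281,0)-(288,285).

```bash
python3 - <<'E'
from h import *
s=env.observe()
for q in ([[167,202],[179,327]],[[24,0],[82,355]],[[281,0],[288,285]]):
    p=px('wrist',q,.03,s);print(ang(p[1]-p[0]),p.round(4).tolist())
E
```

```text
-28.76 [[0.4784, -0.0645, 0.03], [0.5221, -0.0885, 0.03]]
-27.87 [[0.3974, -0.07, 0.03], [0.514, -0.1316, 0.03]]
-28.12 [[0.4404, 0.0042, 0.03], [0.5268, -0.0419, 0.03]]
```

Request:
{"op": "move_arm", "data": {"plan": [[-0.0002,-0.003,0,0,0,-1.2,1],[-0.0005,-0.006,0,0,0,-2.4,1],[-0.0008,-0.0089,0,0,0,-3.5,1],[-0.0008,-0.0089,0,0,0,-3.5,1],[0.005,0,0,0,0,-3.5,1],[0.01,0.008,0.01,0,0,-3.5,1]]}}

```text
t: 11.9
tcp_pos: [0.5545, -0.0277, 0.0355]
tcp_rot: [-0.001, 0.27, 0.963, -0.0]
ft_force: [-0.1, 0.6, 0.0]
grip_width: 0.003
grasp_force: 0.0
```

Request:
{"op": "move_arm", "data": {"plan": [[0,0,0.05,0,0,0,1],[-0.01,-0.02,0.11,0,0,0,1],[-0.02,-0.04,0.17,0,0,0,1],[-0.04,-0.06,0.22,0,0,0,1],[-0.04,-0.07,0.265,0,0,0,1],[-0.04,-0.07,0.265,0,0,0,1],[-0.04,-0.07,0.265,0,0,0,1]]}}

```text
t: 12.78
tcp_pos: [0.5146, -0.0979, 0.3002]
tcp_rot: [-0.0, 0.27, 0.963, -0.0]
ft_force: [0.1, -0.3, 0.6]
grip_width: 0.005
grasp_force: 0.0
```

```bash
python3 - <<'E'
from h import *
s=env.observe();im=snap('wrist','w6.png')[:,:,::-1];print(s['t'],s['tcp_pos'],s['tcp_rot'],s['joint_vel'].round(3))
import json;json.dump({k:list(map(float,s[k])) for k in('tcp_pos','tcp_rot')},open('s6.json','w'))
a=cv2.resize(im[0:330,100:540],(800,600),interpolation=cv2.INTER_CUBIC);cv2.imwrite('pics/w6c.png',a)
E
```

```text
12.775 [ 0.51461526 -0.09790369  0.30019277] [-2.78152669e-04  2.70455119e-01  9.62732543e-01 -4.12607362e-05] [ 0.002  0.01   0.022 -0.    -0.002 -0.001]
```

View pics/w6c.png

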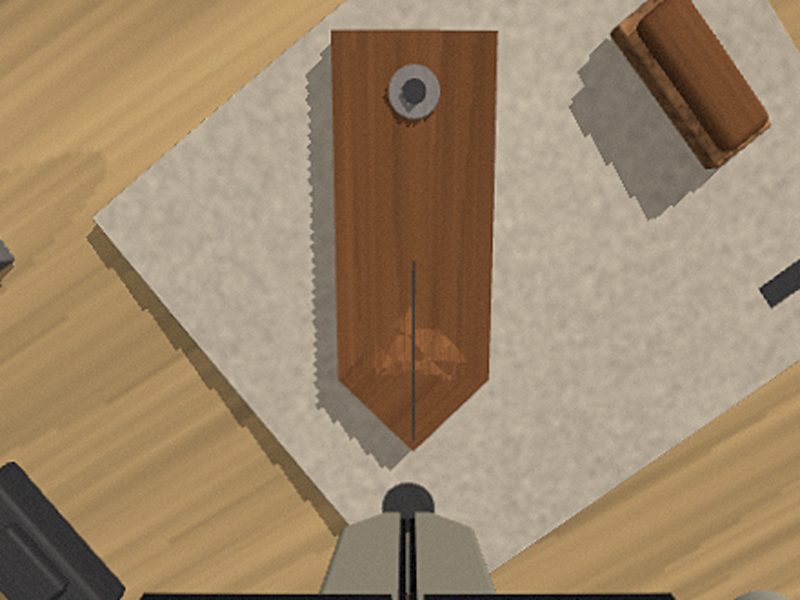

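Pin is at crop (413.5,91), centreline start (414,262), nose (413.5,450), and disc centre about (408.5,508.5), its lower part hidden.

```bash
python3 - <<'E'
from h import *
import json;s={k:np.array(v) for k,v in json.load(open('s6.json')).items()}
c=[[100+x*.55,y*.55] for x,y in((413.5,91),(413.5,450),(414,262),(408.5,508.5))]
p=px('wrist',c,[.036,.03,.03,.0135],s);print(p.round(4).tolist())
print(ang(p[1]-p[0]),ang(p[1]-p[2]),ang(p[3]-p[0]),np.hypot(*(p[1]-p[0])[:2]),np.hypot(*(p[3]-p[0])[:2]),ang(p[3]-p[1]))
E
```

```text
[[0.4037, -0.0244, 0.036], [0.5668, -0.1233, 0.03], [0.4769, -0.0685, 0.03], [0.6015, -0.1477, 0.0135]]
-31.23 -31.38 -31.93 0.19071156084345692 0.23305298110345857 -35.11
```

Request:
{"op": "move_arm", "data": {"plan": [[0.03,0.03,-0.06,0,0,-0.3,1],[0.04,0.07,-0.11,0,0,-0.7,1],[0.04,0.07,-0.17,0,0,-0.7,1],[0.04,0.07,-0.22,0,0,-0.7,1],[0.04,0.07,-0.26,0,0,-0.7,1],[0.04,0.07,-0.275,0,0,-0.7,1],[0.04,0.07,-0.275,0,0,-0.7,1]]}}

```text
t: 13.7
tcp_pos: [0.5544, -0.028, 0.0255]
tcp_rot: [-0.001, 0.276, 0.961, -0.0]
ft_force: [-0.4, 0.1, 0.5]
grip_width: 0.005
grasp_force: 0.0
```

Request:
{"op": "move_arm", "data": {"plan": [[-0.006,-0.01,0,0,0,0,1],[-0.0102,-0.016,0,0,0,0,1],[-0.0111,-0.0187,0,0,0,0,1],[-0.0111,-0.0187,0,0,0,0,1],[-0.005,-0.009,0,0,0,0,1],[0,0,0.01,0,0,0,1]]}}

```text
t: 14.45
tcp_pos: [0.5546, -0.0276, 0.0353]
tcp_rot: [-0.001, 0.277, 0.961, -0.0]
ft_force: [0.1, 1.1, -0.1]
grip_width: 0.003
grasp_force: 0.0
```

Request:
{"op": "move_arm", "data": {"plan": [[0,0,0.05,0,0,0,1],[-0.02,-0.02,0.11,0,0,0,0.5],[-0.04,-0.04,0.17,0,0,0,0],[-0.06,-0.05,0.22,0,0,0,-1],[-0.06,-0.06,0.265,0,0,0,-1],[-0.06,-0.06,0.28,0,0,0,-1],[-0.06,-0.06,0.28,0,0,0,-1],[-0.06,-0.06,0.28,0,0,0,-1]]}}

```text
t: 15.45
tcp_pos: [0.4945, -0.0878, 0.3139]
tcp_rot: [-0.001, 0.276, 0.961, -0.0]
ft_force: [-0.5, 0.0, -0.3]
grip_width: 0.708
grasp_force: 0.0
```

```bash
python3 - <<'E'
from h import *
s=env.observe();im=snap('wrist','w7.png')[:,:,::-1];print(s['t'],s['tcp_pos'],s['joint_vel'].round(3))
import json;json.dump({k:list(map(float,s[k])) for k in('tcp_pos','tcp_rot')},open('s7.json','w'))
a=cv2.resize(im[0:360,0:480],(800,600),interpolation=cv2.INTER_CUBIC);cv2.imwrite('pics/w7c.png',a)
E
```

```text
15.45 [ 0.49450787 -0.08783373  0.31387863] [-0.002  0.001  0.005  0.     0.003 -0.002]
```

View pics/w7c.png

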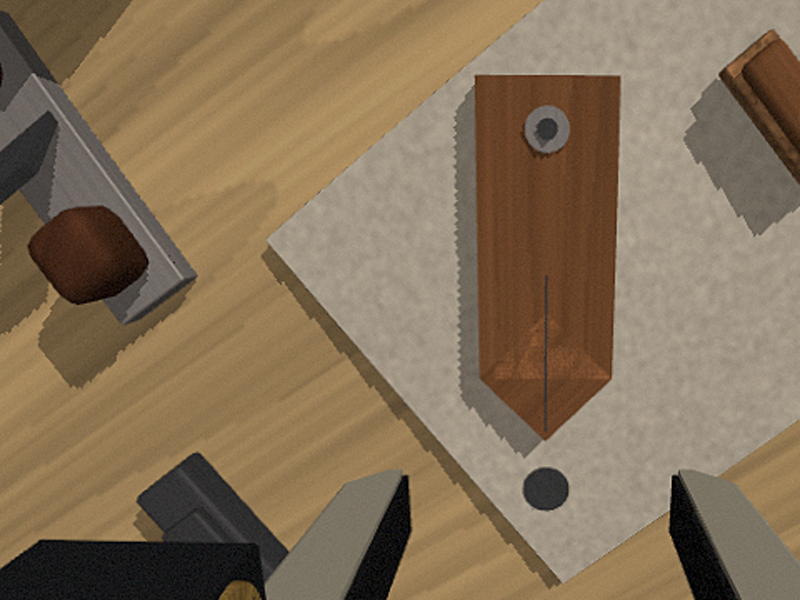

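Pin (547,129), line start (546,276), nose (545.5,440) and disc centre (546.5,489) in the crop are nearly collinear. I'll refine the disc centre by thresholding and compute the angles.

```bash
cat > m.py <<'E'
from h import *
import json
def aim(f,sf,pin,nose,disc,line=None):
    s={k:np.array(v) for k,v in json.load(open(sf)).items()}
    g=cv2.imread('pics/'+f,0)
    def cen(c,r,th):
        x,y=map(int,c);w=g[y-r:y+r+1,x-r:x+r+1]<th;v,u=np.nonzero(w);return [u.mean()+x-r,v.mean()+y-r],w.sum()
    d,n=cen(disc,19,90); print('disc px',d,n)
    p=px('wrist',[pin,nose,d],[.036,.03,.0135],s)
    print(p.round(4).tolist(),'nose',ang(p[1]-p[0]),'disc',ang(p[2]-p[0]),np.hypot(*(p[1]-p[0])[:2]),np.hypot(*(p[2]-p[0])[:2]))
    if line is not None: q=px('wrist',[line],.03,s)[0];print('line',ang(p[1]-q))
    # edge-fit of the template long sides by gradient on brown-ness
E
python3 - <<'E'
from m import *
aim('w7.png','s7.json',[547*.6,129*.6],[545.5*.6,440*.6],[546*.6,489*.6],[546*.6,276*.6])
s={k:np.array(v) for k,v in json.load(open('s7.json')).items()}
im=cv2.imread('pics/w7.png').astype(float); br=im[:,:,2]-1.35*im[:,:,0]
for side,u0 in (('imgleft',478*.6),('imgright',616*.6)):
    P=[]
    for v in range(60,215,3):
        r=cv2.GaussianBlur(br,(0,0),1)[v,int(u0)-9:int(u0)+10]; gr=np.abs(np.diff(r)); k=gr.argmax(); 
        w=gr[max(k-2,0):k+3]; P.append([int(u0)-9+max(k-2,0)+(w*np.arange(len(w))).sum()/w.sum()+.5,v])
    X=px('wrist',P,.03,s)[:,:2]; f=np.array(cv2.fitLine(X.astype('f4'),cv2.DIST_HUBER,0,1e-3,1e-3)).ravel()
    print(side,ang(f[:2]),np.std((X-f[2:])@[-f[1],f[0]]))
E
```

```text
disc px [np.float64(327.0431654676259), np.float64(293.05575539568343)] 556
[[0.4039, -0.0243, 0.036], [0.5654, -0.1259, 0.03], [0.6002, -0.1478, 0.0135]] nose -32.18 disc -32.17 0.19078042532734082 0.23193248490624058
line -32.1
imgleft -32.3 7.592213643270599e-05
imgright -32.28 7.291436701108476e-05
```

Aim is within about 0.15°. Now hover over the weight.

Request:
{"op": "move_arm", "data": {"plan": [[0,-0.04,0,0,0,6,-1],[0,-0.09,0,0,0,12,-1],[0,-0.14,0,0,0,18,-1],[0,-0.19,0,0,0,25,-1],[0,-0.24,0,0,0,32,-1],[0,-0.273,0,0,0,35.9,-1],[0,-0.273,0,0,0,35.9,-1],[0,-0.273,0,0,0,35.9,-1]]}}

```text
t: 16.5
tcp_pos: [0.4946, -0.3608, 0.3147]
tcp_rot: [-0.001, -0.033, 0.999, 0.001]
ft_force: [-1.3, 0.4, 0.3]
grip_width: 1.001
grasp_force: 0.0
```

```bash
python3 - <<'E'
from h import *
s=env.observe();im=snap('wrist','w8.png');print(s['t'],s['tcp_pos'],s['joint_vel'].round(3),ang(Ro.from_quat(np.array(s['tcp_rot'])[[1,2,3,0]]).as_matrix()[:,1]))
def box(x,y,yaw,l,w,z):
    a=np.radians(yaw);c,q=np.cos(a),np.sin(a)
    return [[x+i*l/2*c-j*w/2*q,y+i*l/2*q+j*w/2*c,z] for i,j in((1,1),(1,-1),(-1,-1),(-1,1))]
q=proj('wrist',box(.5017,-.3606,3.74,.11,.044,.034),s);print(q.round(1).tolist())
hsv=cv2.cvtColor(im,cv2.COLOR_RGB2HSV)
m=((hsv[:,:,1]<60)&(hsv[:,:,2]<110)).astype('uint8');m[315:]=0
n,l,st,c=cv2.connectedComponentsWithStats(m)
for i in range(1,n):
    if st[i,4]>800:
        print(st[i],c[i].round(1)); y,x=np.nonzero(l==i); r=cv2.minAreaRect(np.c_[x,y].astype('f4'));print(r,cv2.boxPoints(r).tolist())
E
```

```text
16.5 [ 0.49461797 -0.36075178  0.31468332] [ 0.013 -0.016  0.001 -0.001  0.004 -0.002] 93.76
[[342.7, 247.7], [301.2, 247.7], [299.8, 142.2], [344.0, 142.2]]
[372   0  56  57 967] [387.6  35.4]
((400.92413330078125, 28.214008331298828), (55.26716232299805, 54.081974029541016), 3.5763344764709473) [[371.6575927734375, 53.478599548339844], [375.0311279296875, -0.4980541467666626], [430.190673828125, 2.9494171142578125], [426.817138671875, 56.92607116699219]]
[  10   23   55  272 3922] [ 35.1 114.6]
((36.827178955078125, 158.38075256347656), (274.2975158691406, 30.930103302001953), 84.86611938476562) [[9.15164852142334, 23.166061401367188], [39.957672119140625, 20.398330688476562], [64.5027084350586, 293.595458984375], [33.696685791015625, 296.3631591796875]]
[ 438   69   60  246 1813] [468.  251.2]
((459.60565185546875, 193.5493621826172), (245.7335968017578, 56.93632888793945), 85.79806518554688) [[422.2113342285156, 73.09874725341797], [478.9945983886719, 68.9269027709961], [496.9999694824219, 313.9999694824219], [440.2167053222656, 318.17181396484375]]
[ 300  145   43  129 4342] [321.7 197.9]
((321.0, 209.0), (128.0, 42.0), 90.0) [[300.0, 145.0], [342.0, 145.0], [342.0, 273.0], [300.0, 273.0]]
[150 282  59  33 970] [180.3 300. ]
((181.5, 300.5000305175781), (25.455841064453125, 63.639610290527344), 45.0) [[150.0, 314.0000305175781], [195.0, 269.0000305175781], [213.0, 287.0000305175781], [168.0, 332.0000305175781]]
```

Request:
{"op": "move_arm", "data": {"plan": [[0.005,0,-0.06,0,0,0,-1],[0.0085,0,-0.12,0,0,0,-1],[0.0085,0,-0.18,0,0,0,-1],[0.0085,0,-0.23,0,0,0,-1],[0.0085,0,-0.265,0,0,0,-1],[0.0085,0,-0.285,0,0,0,-1],[0.0085,0,-0.297,0,0,0,-1],[0.0085,0,-0.297,0,0,0,-1]]}}

```text
t: 17.55
tcp_pos: [0.5033, -0.3612, 0.0189]
tcp_rot: [0.0, -0.033, 0.999, -0.0]
ft_force: [1.3, 0.7, 0.5]
grip_width: 0.997
grasp_force: 0.0
```

Request:
{"op": "move_arm", "data": {"plan": [[0,0,0,0,0,0,1],[0,0,0,0,0,0,1],[0,0,0,0,0,0,1],[0,0,0,0,0,0,1],[0,0,0,0,0,0,1],[0,0,0,0,0,0,1],[0,0,0,0,0,0,1],[0,0,0,0,0,0,1]], "force": 40}}

```text
t: 18.55
tcp_pos: [0.5031, -0.3614, 0.0187]
tcp_rot: [0.0, -0.033, 0.999, -0.0]
ft_force: [-0.2, -1.8, 1.0]
grip_width: 0.469
grasp_force: 40.0
```

Request:
{"op": "move_arm", "data": {"plan": [[0,0,0.02,0,0,0,1],[0,0,0.06,0,0,0,1],[0,0.005,0.1,0,0,0,1],[0,0.03,0.12,0,0,-4,1],[-0.005,0.065,0.12,0,0,-9,1],[-0.01,0.1,0.12,0,0,-14,1],[-0.015,0.14,0.12,0,0,-20,1],[-0.02,0.18,0.12,0,0,-26,1]]}}

```text
t: 19.55
tcp_pos: [0.4824, -0.1799, 0.1392]
tcp_rot: [-0.0, 0.194, 0.981, 0.0]
ft_force: [0.5, -0.1, -8.0]
grip_width: 0.467
grasp_force: 40.0
```

Request:
{"op": "move_arm", "data": {"plan": [[-0.004,0.035,0,0,0,-5,1],[-0.007,0.065,0,0,0,-8,1],[-0.009,0.09,0,0,0,-10,1],[-0.0095,0.105,0,0,0,-10,1],[-0.0095,0.111,0,0,0,-10,1],[-0.0095,0.111,0,0,0,-10,1],[-0.0095,0.111,0,0,0,-10,1],[-0.0095,0.111,0,0,0,-10,1]]}}

```text
t: 20.55
tcp_pos: [0.4736, -0.0708, 0.1386]
tcp_rot: [-0.0, 0.278, 0.961, -0.0]
ft_force: [0.4, -0.2, -8.1]
grip_width: 0.468
grasp_force: 40.0
```

```bash
python3 - <<'E'
from m import *
s=env.observe();im=snap('wrist','w9.png');print(s['t'],s['tcp_pos'],s['ft_force'],s['ft_torque'],s['grip_width'],s['joint_vel'].round(3),ang(Ro.from_quat(np.array(s['tcp_rot'])[[1,2,3,0]]).as_matrix()[:,1]))
# washer: grey blob near expected pin
e=proj('wrist',[[.4015,-.025,.036]],s)[0];print('exp pin px',e)
x,y=map(int,e);r=40;h=cv2.cvtColor(im,cv2.COLOR_RGB2HSV)[max(y-r,0):y+r,x-r:x+r]
m=((h[:,:,1]<70)&(h[:,:,2]>60)).astype('uint8');n,l,st,c=cv2.connectedComponentsWithStats(m)
for i in range(1,n):
    if st[i,4]>60: q=c[i]+[x-r,max(y-r,0)];print(st[i],q,px('wrist',[q],.036,s))
E
```

```text
20.55 [ 0.47360039 -0.0708272   0.13857275] [ 0.42899938 -0.16007362 -8.08606438] [ 0.05509457  0.01803836 -0.03221248] 0.46752328033741564 [ 0.004 -0.002 -0.     0.001 -0.001  0.003] 57.76
exp pin px [321.68321223  97.01751605]
[  21   19   45   46 1567] [324.14550096  98.89278877] [[ 0.40313358 -0.024359    0.036     ]]
```

Request:
{"op": "move_arm", "data": {"plan": [[0.0005,0.0007,-0.025,0,0,0,1],[0.0005,0.0007,-0.05,0,0,0,1],[0.0005,0.0007,-0.07,0,0,0,1],[0.0005,0.0007,-0.081,0,0,0,1],[0.0005,0.0007,-0.086,0,0,0,1],[0.0005,0.0007,-0.088,0,0,0,1],[0.0005,0.0007,-0.088,0,0,0,1],[0.0005,0.0007,-0.088,0,0,0,1]]}}

```text
t: 21.6
tcp_pos: [0.4743, -0.0697, 0.0511]
tcp_rot: [0.0, 0.277, 0.961, 0.0]
ft_force: [-0.6, -0.4, -8.9]
grip_width: 0.472
grasp_force: 40.0
```

Request:
{"op": "move_arm", "data": {"plan": [[0,0,-0.0008,0,0,0,1],[0,0,-0.0014,0,0,0,1],[0,0,-0.0014,0,0,0,1]]}}

```text
t: 21.98
tcp_pos: [0.4741, -0.0696, 0.0492]
tcp_rot: [-0.0, 0.277, 0.961, -0.0]
ft_force: [1.1, 0.0, -8.4]
grip_width: 0.474
grasp_force: 40.0
```

Request:
{"op": "move_arm", "data": {"plan": [[0,0,-0.0005,0,0,0,1],[0,0,-0.0009,0,0,0,1],[0,0,-0.0012,0,0,0,1],[0,0,-0.0012,0,0,0,1]]}}

```text
t: 22.48
tcp_pos: [0.4741, -0.0696, 0.0486]
tcp_rot: [0.0, 0.277, 0.961, 0.0]
ft_force: [-5.6, 0.6, 2.7]
grip_width: 0.476
grasp_force: 40.0
```

In contact. I'll release gently.

Request:
{"op": "move_arm", "data": {"plan": [[0,0,0.0002,0,0,0,1],[0,0,0.0002,0,0,0,0],[0,0,0.0002,0,0,0,-0.3],[0,0,0.0002,0,0,0,-0.6],[0,0,0.0002,0,0,0,-0.8],[0,0,0.0002,0,0,0,-0.8]], "force": 5}}

```text
t: 23.22
tcp_pos: [0.4741, -0.0696, 0.0482]
tcp_rot: [0.0, 0.277, 0.961, 0.0]
ft_force: [-1.0, -0.1, -0.3]
grip_width: 0.875
grasp_force: 0.0
```

Request:
{"op": "move_arm", "data": {"plan": [[0,0,0.02,0,0,0,-0.8],[0,0,0.06,0,0,0,-0.8],[0,0,0.11,0,0,0,-0.8],[0,0,0.17,0,0,0,-0.8],[-0.005,0.003,0.22,0,0,0,-0.8],[-0.01,0.006,0.26,0,0,0,-0.8],[-0.01,0.006,0.27,0,0,0,-0.8],[-0.01,0.006,0.27,0,0,0,-0.8]]}}

```text
t: 24.22
tcp_pos: [0.4642, -0.0637, 0.318]
tcp_rot: [0.0, 0.277, 0.961, -0.0]
ft_force: [-0.2, 0.5, -0.7]
grip_width: 0.898
grasp_force: 0.0
```

```bash
python3 - <<'E'
from m import *
s=env.observe();im=snap('wrist','w10.png');print(s['t'],s['tcp_pos'],s['joint_vel'].round(3))
json.dump({k:list(map(float,s[k])) for k in('tcp_pos','tcp_rot')},open('s10.json','w'))
hsv=cv2.cvtColor(im,cv2.COLOR_RGB2HSV); e=proj('wrist',[[.4735,-.0705,.034+.03],[.603,-.1485,.0135],[.4035,-.0245,.036]],s);print('exp weight/disc/pin',e.round(1).tolist())
m=((hsv[:,:,1]<70)&(hsv[:,:,2]<120)).astype('uint8');m[330:]=0
n,l,st,c=cv2.connectedComponentsWithStats(m)
for i in range(1,n):
    if st[i,4]>150: y,x=np.nonzero(l==i);print(st[i],c[i].round(1),[np.round(q,1).tolist() if np.ndim(q) else round(q,1) for q in cv2.minAreaRect(np.c_[x,y].astype('f4'))])
# template sides
br=cv2.GaussianBlur(im[:,:,0].astype(float)-1.35*im[:,:,2],(0,0),1)
for y in (.042,-.042):
    P=[]
    for x in np.arange(-.015,.14,.004):
        u,v=proj('wrist',[[*local(-32.2,x,y,(.4037,-.0244)),.03]],s)[0];v=int(round(v))
        if not 3<v<330: continue
        a=int(u)-7;gr=np.abs(np.diff(br[v,a:a+15]));k=gr.argmax();lo=max(k-2,0);w=gr[lo:k+3];P.append([a+lo+(w*np.arange(len(w))).sum()/w.sum()+.5,v])
    X=px('wrist',P,.03,s)[:,:2];f=np.array(cv2.fitLine(X.astype('f4'),cv2.DIST_HUBER,0,1e-3,1e-3)).ravel();print('side',ang(f[:2]),len(P),np.std((X-f[2:])@[-f[1],f[0]]))
E
```

```text
24.225 [ 0.46421558 -0.06368521  0.31797095] [-0.001  0.011  0.032 -0.001 -0.011 -0.001]
exp weight/disc/pin [[321.1, 206.9], [324.1, 323.1], [322.8, 117.7]]
[   0   46  120  182 6950] [ 43.4 137.4] [[31.0, 143.8], [194.2, 77.4], 53.5]
[ 404   86   74   90 3096] [436.7 132.8] [[434.3, 131.8], [88.0, 41.0], 51.0]
[ 265   92   56  216 3297] [281.  222.2] [[277.0, 201.1], [212.8, 48.5], 78.7]
[310 104  27  27 546] [322.8 117.1] [[322.9, 117.2], [26.2, 25.6], 71.6]
[ 301  150   46  139 4926] [324.  205.5] [[323.5, 219.0], [138.0, 45.0], 90.0]
[502 182  45  37 585] [524.1 200.2] [[524.1, 200.2], [12.7, 47.1], 54.0]
[190 282  36  48 461] [208.6 308.9] [[212.2, 308.6], [28.5, 52.8], 20.0]
[422 282  36  48 377] [438.1 307.1] [[433.9, 310.3], [55.2, 26.5], 61.1]
[310 309  27  21 481] [323.4 319.7] [[323.0, 319.0], [20.0, 26.0], 90.0]
[  0 324  98   6 314] [ 45.2 327.2] [[48.5, 326.5], [97.0, 5.0], -0.0]
[583 324  57   6 208] [611.6 327. ] [[611.0, 326.5], [5.0, 56.0], 90.0]
side -32.34 39 6.749471788874388e-05
side -32.21 39 0.00010592849354425696
```

```bash
python3 - <<'E'
from m import *
s={k:np.array(v) for k,v in json.load(open('s10.json')).items()}
pin=px('wrist',[[322.9,117]],.036,s)[0]
for z in(.03,.064):
    p=px('wrist',[[323,149.5]],z,s)[0];print(z,np.hypot(*(p-pin)[:2]))
print(proj('wrist',[[*local(-32.2,x,0,pin[:2]),.064] for x in(.03,.14)],s))
g=cv2.imread('pics/w10.png');print(g[225:292:3,308].max(1).tolist(),g[225:292:3,338].max(1).tolist())
E
```

```text
0.03 0.03214874247956522
0.064 0.029434148520120492
[[322.89122466 150.11007898]
 [322.92766868 261.01344172]]
[41, 39, 43, 35, 34, 38, 32, 53, 49, 57, 47, 48, 58, 71, 73, 68, 72, 73, 57, 108, 117, 112, 112] [55, 53, 49, 49, 54, 59, 57, 53, 54, 53, 52, 54, 95, 99, 97, 99, 104, 96, 103, 166, 164, 156, 159]
```

The weight lies at 30–140 mm along the centreline, centred on the middle mark. The template's sides read -32.2 to -32.3°, against a disc direction of about -32.2°, and the gripper is clear.

```bash
python3 -c "
from bench import env
print(env.finish_job())"
```

```text
the job is handed in; nothing more can be done
None
```

I handed the job in after about 24 s of robot time: the block is flat in the tray, the nose aims at the disc centre to within about 0.2°, and the weight sits flat and centred on the template's middle.

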